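# Brush out the stain flask, then hold it down in the shaker's sprung ring

### The arm

A 6-joint arm with a two-finger parallel gripper is mounted at the origin on the work surface. World frame = base frame: x ahead of the robot, y to its left, z up, the work surface at z = 0. Lengths are in m, angles in rad, forces in N, time in s.
With the tool pointing down it reaches from about 0.425 to 1.125 m from the base axis. Payload 14.9 kg.
Tool frame: the origin (TCP) lies on the centre line of the jaws, within the pads' length; the fingertips stand 22 mm ahead of it and the grasp point (between the pads) lies 3 mm ahead of it; z points along the fingers, y is the direction in which the jaws open and shut (so a half turn about z gives the same grasp; the last joint's range is limited). The gripper opens to 91 mm and grips with 3 to 60 N. Pads are 32 mm wide; open, the fingers measure 118 mm over their backs; the gripper's body (76 mm by 178 mm) begins 60 mm behind the grasp point.
Start: joints at [1.259, 0.379, 1.734, -0, 1.028, -0.033], TCP at [0.193, 0.673, 0.236] pointing down, gripper open.
Joint ranges: [-2.77, 2.77], [-0.74, 2.19], [0, 2.66], [-1.06, 4.2], [0.31, 2.87], [-3.08, 3.08]. Speed limits (rad/s): [1.89, 1.89, 2.39, 3.14, 3.14, 3.14].

### API

Orientations are given as [roll, pitch, yaw] about the fixed x, y, z axes, in that order (R = Rz(yaw) Ry(pitch) Rx(roll)).
In Python, from rig import r, get_image gives the robot as it stands.
- The arm moves only by the tool drive_tool, never from a script. Its argument "series" is one flat list of numbers, 4 for each row, row after row: the shift along the tool's x, y, z in m, then the turn about the tool's z in rad. In form: [dx, dy, dz, spin, dx, dy, dz, spin, ...]. A call has 1 to 5 rows; each row is the pose to reach, as a shift and turn from the pose commanded when the call began, along the tool's axes at that moment; what a row does not reach only later rows make up. A row lasts 1/12 s, in which the tool goes at most 41.7 mm and 7.16 degrees, less where a joint would pass 70% of its speed; a pose out of reach is approached as far as the arm can. A call with a gripper value outside its range is refused whole. "grip" is the gripper's target within -1 to 1 (shut at 1, half-way at 0, fully open at -1), set as the call begins (left out, the last holds). The fingers move at their own pace and stop on an object; "force" is the grip in N (left out, the last holds). Time passes only in rows, so rows that repeat a pose let the fingers close. It gives the time, the measured TCP pose, the force and the opening at its end, in the units of the state.
- r.get_obs(): the state, without advancing time (a new reading comes with each control period).
- get_image(name): name is "side" or "top"; returns a dict with "color" (420x560x3 uint8, red, green, blue), "depth" (420x560 float32, m along the optical axis (not along the pixel's ray), 0 where there is no reading), "K" (3x3 intrinsics, pixels), "R" (3x3) and "t" (3): a world point X has camera coordinates R X + t. Camera axes: x right, y down, z forward; pixel columns grow to the right and rows downward; lengths in m; the calibration is good to about 2 mm. A picture is of the moment at which its call begins.
- r.job_done(): hands the job in, once; it reports no verdict.
The state is a dict: "clock": time; "joint_positions": joint angles; "qd": joint speeds; "effort": joint torques, N m; "eef_pos": TCP position; "tcp_rot": TCP orientation; "force": force on the tool from outside, world axes, zero at the start; "wrist_torque": the same for the moment, N m; "width": finger opening in m.
Only numpy, scipy, OpenCV 4.12 (cv2) and the standard library are available. Lean on these libraries where they do the work, as an engineer would, in place of code of your own. Each camera call takes 0.05 s, during which the arm holds its last target.

### The job

Take the bottle brush out of its wooden block and scrub the inside of the empty round flask with two full strokes (down to near the bottom, well up into the neck, down to near the bottom again and out), then stand the brush back in its block. Next pick up the flask, set it upright in the sprung ring of the shaker and press it down until the ring is at, or close to, the bottom of its travel; finish while still holding it pressed down there. Do not tip the flask over, and leave the other things on the bench where they are.

Things in the scene. Friction and masses are not known exactly. Their poses are not given: they have to be found in the camera images.
- block: Pale wooden block, 85 x 85 mm and 60 mm high, fixed to the bench, with one round hole 27 mm wide and 45 mm deep in the centre of its top (hole floor 15 mm above the bench). Origin: centre of its underside, z up. The brush stands in it head down at the start.
- brush: Bottle brush, 190 mm long, about 60 g: black cylindrical head 18 to 20 mm in diameter and 55 mm long, 6 mm steel rod, round wooden handle 16 mm in diameter from 118 to 190 mm above the head's end. Origin: centre of the free end of the head (the lower end); z runs from there along the brush to the handle.
- brush_grip (a point): Point on the brush's axis in the middle of the wooden handle, 155 mm from the head's end.
- flask: Round flat-bottomed glass flask standing open and empty on the bench, 118 mm high, about 170 g (varies): ball-shaped body 84 mm in diameter (widest 36 mm above its underside, flat foot 43 mm across), straight neck 44 mm in outer diameter from 72 to 118 mm above the underside, wall 3.5 mm (mouth 37 mm wide inside), inner floor 5 mm above the underside. Origin: centre of its underside, z up along the neck.
- flask_mouth (a point): Centre of the flask's rim, 118 mm above its underside.
- cradle: Shaker base, grey, 140 x 140 x 20 mm, fixed to the bench, carrying the sprung ring on three pins with coil springs (pin tops 70 mm above the bench, 56 mm from the centre). Origin: centre of its underside, z up; the ring is centred above it.
- ring_seat (a point): Centre of the sprung steel ring, which is round bar 8 mm thick, 70 mm wide inside and 86 mm outside; the point lies at mid-thickness of the bar, 64 mm above the bench when the ring is up, and moves down with it. The flask's ball sits in the ring with its underside about 12 mm below this point.
- ring (a joint): How far the ring is pressed down, m: 0 up, 0.022 at its stop. The springs push up with about 4 N at the start of travel (the flask's weight alone does not move it), growing by 0.45 N per mm to about 14 N at the stop.
- blank: Bystander: wooden knife-handle blank, 110 x 40 x 30 mm, lying loose. Origin: centre of its underside.
- tape: Bystander: roll of tape lying flat, 90 mm in diameter, 25 mm high. Origin: centre of its underside.
- tin: Bystander: small glass jar with white cap, 64 mm in diameter, 60 mm high. Origin: centre of its underside.
Not all that is in view belongs to the job. What is meant by the brush is not green, orange or red, and is the larger of those in its own colour.

How it is judged:
By the outcome, as a careful person would: the job done as asked, in the order asked, and still so for the second after the job is handed in, while the arm keeps its last pose, push and grip.
It also fails if it takes over 61 s, if anything falls off the work surface, if the arm or the gripper's body presses on something with over 40 N, if the wrist force passes 120 N, or if a joint passes its speed limit or range.

## Working session

There is one attempt and no reset: what is moved stays moved. The work goes in short steps, Python scripts to look and compute and a tool call to move; the robot and the scene stay as the last step left them, time stands still between calls to the robot, and variables do not carry over. Pictures are saved under pics/ and viewed, and the job is handed in when it is done.

Besides the shell and the picture viewer there is one more tool, called after "Request:" by a JSON object that holds its "fn" and its "kwargs", one argument or row to a line. drive_tool: Moves the arm, as the interface text tells. Its arguments: {"type":"object","properties":{"series":{"type":"array","items":{"type":"number"}},"grip":{"type":"number"},"force":{"type":"number"}},"required":["series"]}

```bash
ls; mkdir -p pics
python3 - <<'E'
from rig import r,get_image
import cv2,numpy as np
print(r.get_obs())
for n in("side","top"):
    d=get_image(n); np.savez(f"{n}0.npz",**d)
    cv2.imwrite(f"pics/{n}0.png",d["color"][:,:,::-1]); print(n,d["K"],d["R"],d["t"])
E
```

```text
pics
{'clock': 0.0, 'joint_positions': array([ 1.25872421e+00,  3.79397817e-01,  1.73478713e+00,  5.46199529e-06,
        1.02851286e+00, -3.32758567e-02]), 'qd': array([-0.00029579, -0.00131769,  0.00314336, -0.0003876 , -0.00019183,
       -0.00033287]), 'effort': array([ 1.98443435e-03, -7.63732910e+01, -4.34379745e+01,  6.50309538e-02,
        4.24096955e-02, -1.31458037e-04]), 'eef_pos': array([0.19251042, 0.67261284, 0.23529262]), 'tcp_rot': array([-3.14048827e+00, -4.14407454e-05,  2.86279355e+00]), 'force': array([-0.04590857,  0.53894251, -0.37644917]), 'wrist_torque': array([0.01491085, 0.04422157, 0.00670104]), 'width': 0.09113572392070822}
side [[416.82846815   0.         277.54181245]
 [  0.         416.82846815 213.60983113]
 [  0.           0.           1.        ]] [[ 0.73402259 -0.67910422 -0.00531926]
 [-0.41514831 -0.4424947  -0.79489013]
 [ 0.5374595   0.5856756  -0.60673007]] [-0.42738312  0.34562733  0.66755588]
top [[426.22275388   0.         280.6817606 ]
 [  0.         426.22275388 216.17209465]
 [  0.           0.           1.        ]] [[ 2.78140518e-02 -9.99609938e-01  2.51989391e-03]
 [-9.96787508e-01 -2.79247495e-02 -7.50657832e-02]
 [ 7.51068703e-02 -4.23915191e-04 -9.97175400e-01]] [-0.00927556  0.5861448   1.05315502]
```

View pics/side0.png

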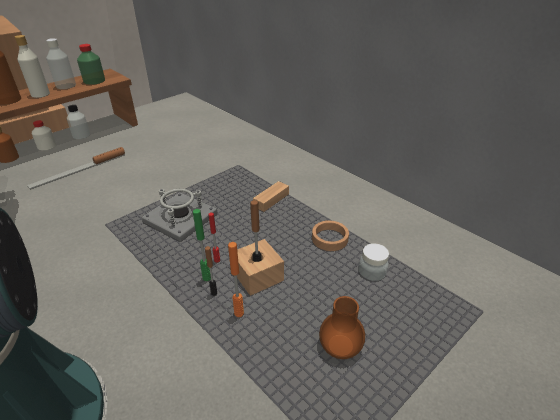

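View pics/top0.png

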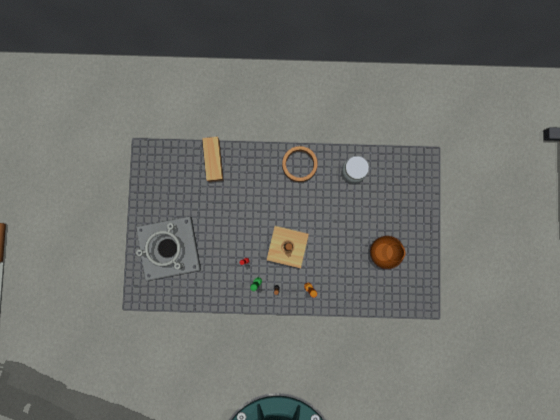

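Run:
```python
import cv2,numpy as np
s=cv2.imread("pics/side0.png");t=cv2.imread("pics/top0.png")
cv2.imwrite("pics/c1.png",cv2.resize(s[180:330,140:300],None,fx=5,fy=4,interpolation=cv2.INTER_CUBIC)[:600,:800])
cv2.imwrite("pics/c2.png",cv2.resize(t[210:310,220:340],None,fx=6,fy=6,interpolation=cv2.INTER_CUBIC))
cv2.imwrite("pics/c3.png",cv2.resize(t[210:290,130:210],None,fx=7,fy=7,interpolation=cv2.INTER_CUBIC))
cv2.imwrite("pics/c4.png",cv2.resize(t[220:285,355:420],None,fx=8,fy=8,interpolation=cv2.INTER_CUBIC))
```

```text
(no output)
```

View pics/c1.png

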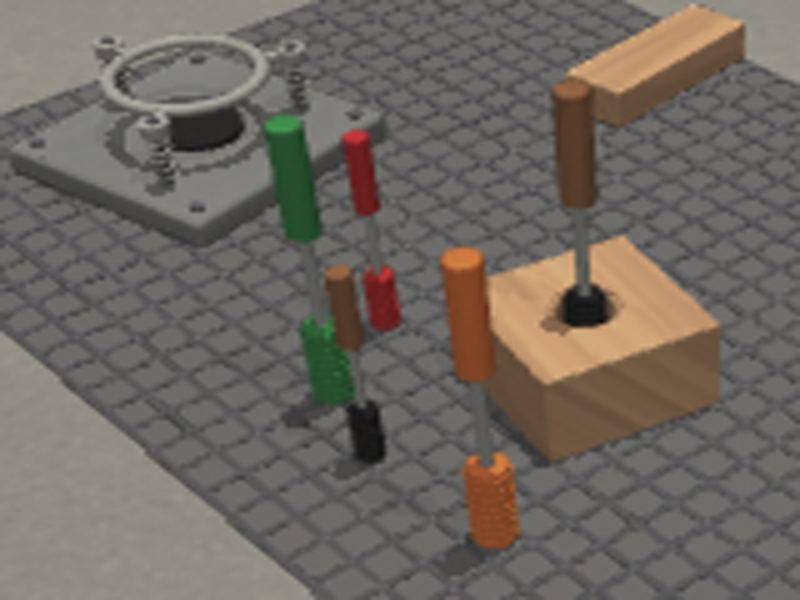

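View pics/c2.png

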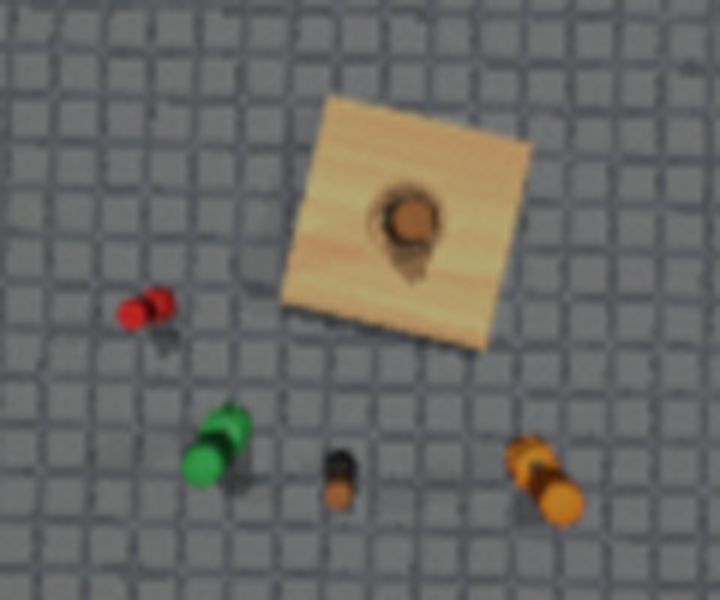

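View pics/c3.png

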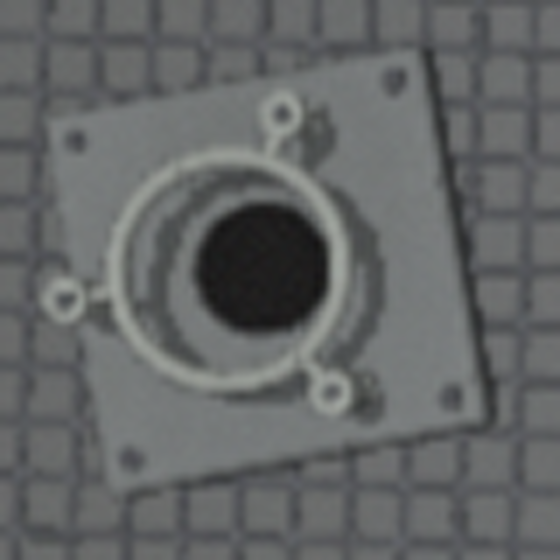

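View pics/c4.png

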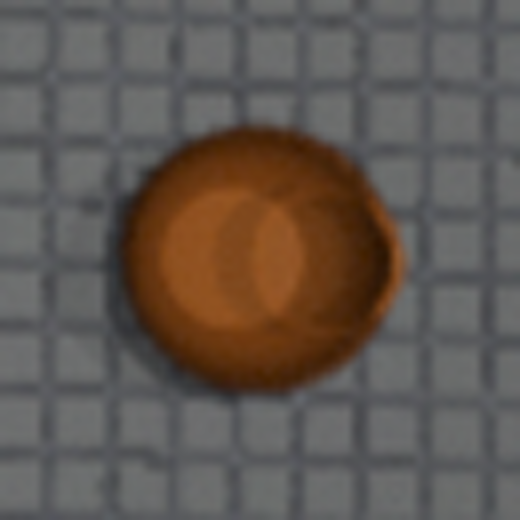

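```bash
cat > h.py <<'E'
import numpy as np,cv2
def load(n): return dict(np.load(n))
def cast(d,u,v,z):
    K,R,t=d["K"],d["R"],d["t"]; ray=R.T@np.linalg.solve(K,[u,v,1.]); c=-R.T@t
    return c+ray*(z-c[2])/ray[2]
def proj(d,P):
    p=np.atleast_2d(P)@d["R"].T+d["t"]; q=p@d["K"].T; return q[:,:2]/q[:,2:]
def circ(c,z,rad,n=48):
    a=np.linspace(0,2*np.pi,n); return np.c_[c[0]+rad*np.cos(a),c[1]+rad*np.sin(a),np.full(n,z)]
def overlay(d,curves,box,f,name):
    x0,y0,x1,y1=box; im=cv2.resize(d["color"][y0:y1,x0:x1,::-1],None,fx=f,fy=f,interpolation=cv2.INTER_CUBIC)
    for P,col in curves:
        q=(proj(d,P)-[x0,y0]+.5)*f-.5
        cv2.polylines(im,[np.round(q).astype(np.int32)],False,col,1,cv2.LINE_AA)
    cv2.imwrite(name,im)
def pt(d,cx,cy,ox,oy,f,z): return cast(d,ox+(cx+.5)/f-.5,oy+(cy+.5)/f-.5,z)
E
python3 - <<'E'
from h import *
t=load("top0.npz");s=load("side0.npz")
print("brush top",pt(t,413,219,220,210,6,.205))
c=np.array([pt(t,*p,220,210,6,.06) for p in[(330,94),(532,145),(488,350),(281,302)]])
print("block",c.mean(0),[np.linalg.norm(c[i]-c[i-1]) for i in range(4)])
e=[(118,268),(340,268)]
print("ring",pt(t,228,268,130,210,7,.068)) 
c=np.array([pt(t,*p,130,210,7,.02) for p in[(48,120),(428,48),(490,424),(118,492)]])
print("cradle",c.mean(0),[np.linalg.norm(c[i]-c[i-1]) for i in range(4)])
p=np.array([pt(t,*p,130,210,7,.07) for p in[(64,298),(281,114),(330,391)]])
print("pins",p.mean(0),np.linalg.norm(p-p.mean(0),axis=1))
print("ball",pt(t,260,258,355,220,8,.036))
print("mouth",pt(t,322,258,355,220,8,.118))
print("foot",pt(t,232,258,355,220,8,.005))
# side brush top crop scale5x4
print("brush top side",cast(s,140+573/5,180+90/4,.205))
for n,d in(("t",t),("s",s)):
    dep=d["depth"]; print(n,(dep==0).mean())
E
```

```text
brush top [ 0.51044112 -0.01066398  0.205     ]
block [ 0.50982516 -0.01155497  0.06      ] [np.float64(0.08607383593016768), np.float64(0.08426671713871983), np.float64(0.08433643299692535), np.float64(0.0854269866597741)]
ring [0.4985391 0.2892943 0.068    ]
cradle [0.49789863 0.28701044 0.02      ] [np.float64(0.13582681873407287), np.float64(0.13880830401179534), np.float64(0.13695319770442899), np.float64(0.1344830313124874)]
pins [0.49875115 0.28977588 0.07      ] [0.05576584 0.05555342 0.0557996 ]
ball [ 0.50404714 -0.25863894  0.036     ]
mouth [ 0.50464585 -0.25571801  0.118     ]
foot [ 0.50375887 -0.25751572  0.005     ]
brush top side [ 0.5086338  -0.01574197  0.205     ]
t 0.003835034013605442
s 0.003928571428571429
```

Run:
```python
from h import *
t=load("top0.npz");s=load("side0.npz")
G=(0,255,0);B=(255,0,0);Y=(0,255,255)
f=(.504,-.257); cu=[(circ(f,.118,.022),G),(circ(f,.072,.022),G),(circ(f,.036,.042),Y),(circ(f,0,.0215),B)]
k=(.4987,.2895); cr=[(circ(k,.064,.043),G),(circ(k,.064,.035),G)]
b=(.510,-.0113); bl=[(circ(b,.06,.0135),G),(circ((.510,-.0113),.205,.008),Y),(circ((.510,-.0113),.133,.008),Y)]
for n,d,bx in(("t",t,[(355,220,420,285),(130,210,210,290),(255,215,325,285)]),("s",s,[(300,285,385,370),(140,180,220,250),(225,190,295,300)])):
    ims=[]
    for i,(c,x) in enumerate(zip((cu,cr,bl),bx)):
        overlay(d,c,x,6,f"pics/o_{n}{i}.png"); im=cv2.imread(f"pics/o_{n}{i}.png"); ims.append(im)
    H=max(i.shape[0] for i in ims); 
    im=np.hstack([cv2.copyMakeBorder(i,0,H-i.shape[0],0,4,cv2.BORDER_CONSTANT) for i in ims]); sc=min(1,800/im.shape[1],600/im.shape[0])
    for i,a in enumerate(ims): pass
    # two pictures
    cv2.imwrite(f"pics/o_{n}.png",cv2.resize(im,None,fx=sc*.999,fy=sc*.999)); print(im.shape)
```

```text
(480, 1302, 3)
(660, 1422, 3)
```

View pics/o_t0.png

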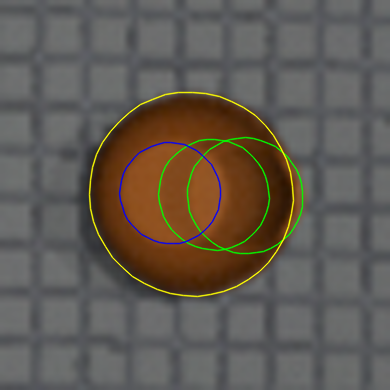

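View pics/o_s0.png

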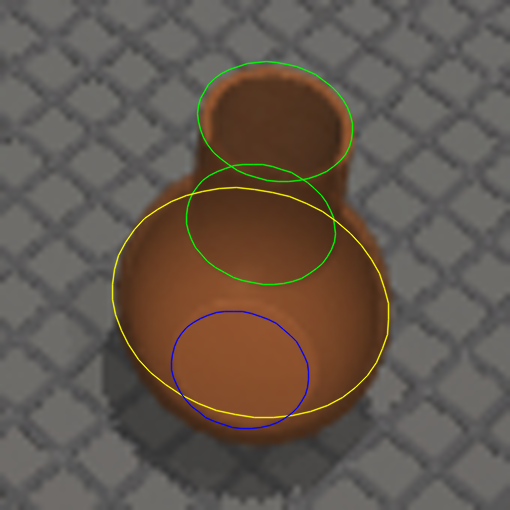

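View pics/o_t1.png

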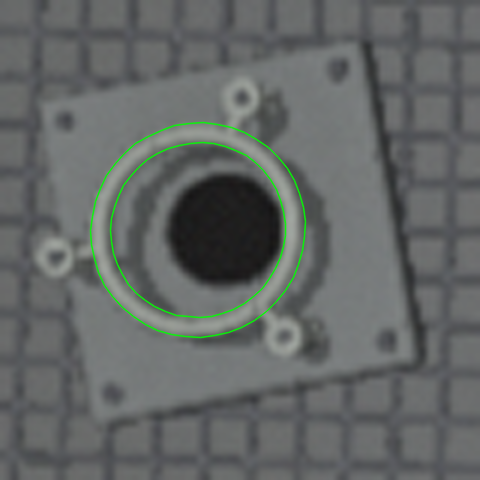

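View pics/o_s1.png

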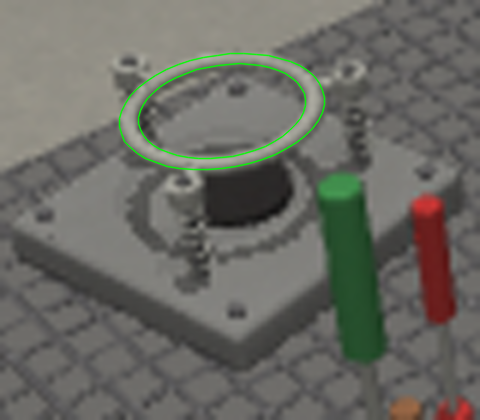

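View pics/o_t2.png

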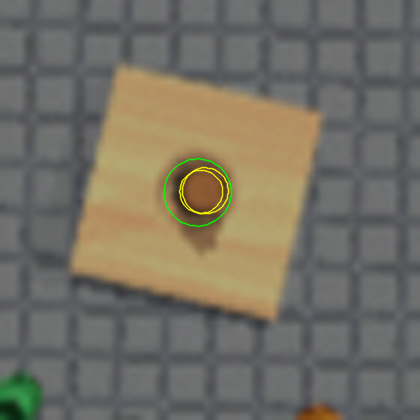

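View pics/o_s2.png

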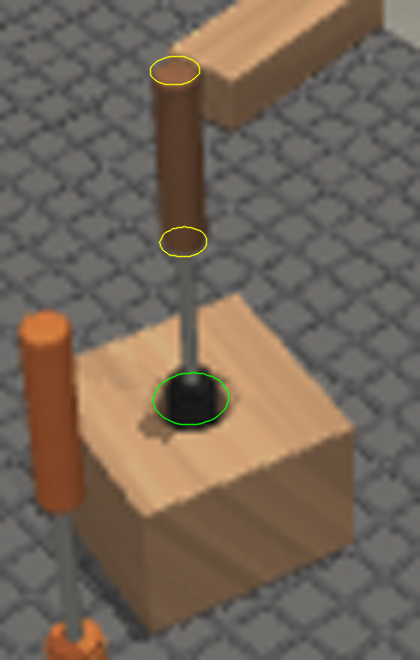

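Request:
{"fn": "drive_tool", "kwargs": {
  "series": [-0.026,-0.031,-0.009,-0.056,-0.052,-0.062,-0.018,-0.112,-0.078,-0.093,-0.027,-0.167,-0.104,-0.124,-0.036,-0.223,-0.13,-0.155,-0.045,-0.279],
  "grip": -1
}}

```text
clock: 0.52
eef_pos: [0.2752, 0.4863, 0.2809]
tcp_rot: [-3.141, -0.0, -3.138]
force: [0.9, 1.2, -0.1]
width: 0.0916
```

Request:
{"fn": "drive_tool", "kwargs": {
  "series": [-0.0168,-0.0355,0,0,-0.0336,-0.071,0,0,-0.0504,-0.1065,0,0,-0.0672,-0.142,0,0,-0.084,-0.1775,0,0]
}}

```text
clock: 0.93
eef_pos: [0.3592, 0.3089, 0.2809]
tcp_rot: [-3.142, 0.0, -3.141]
force: [1.6, -0.1, -0.6]
width: 0.0913
```

Request:
{"fn": "drive_tool", "kwargs": {
  "series": [-0.0168,-0.0355,0,0,-0.0336,-0.071,0,0,-0.0504,-0.1065,0,0,-0.0672,-0.142,0,0,-0.084,-0.1775,0,0]
}}

```text
clock: 1.35
eef_pos: [0.4433, 0.1313, 0.281]
tcp_rot: [3.142, 0.0, -3.141]
force: [0.6, 0.4, -0.0]
width: 0.0913
```

Request:
{"fn": "drive_tool", "kwargs": {
  "series": [-0.0168,-0.0355,0,0,-0.0336,-0.071,0,0,-0.0504,-0.1065,0,0,-0.067,-0.142,0,0,-0.067,-0.142,0,0]
}}

```text
clock: 1.77
eef_pos: [0.5121, -0.0134, 0.281]
tcp_rot: [-3.141, 0.001, 3.138]
force: [-0.3, 1.0, 0.1]
width: 0.0917
```

Request:
{"fn": "drive_tool", "kwargs": {
  "series": [0.002,0.002,0.03,0,0.002,0.002,0.06,0,0.002,0.002,0.09,0,0.002,0.002,0.108,0,0.002,0.002,0.108,0]
}}

```text
clock: 2.18
eef_pos: [0.5056, -0.0065, 0.1693]
tcp_rot: [3.141, -0.006, -3.141]
force: [-0.8, 0.8, -0.8]
width: 0.0912
```

Run:
```python
from rig import r,get_image
from h import *
o=r.get_obs();print(o["eef_pos"],o["tcp_rot"],o["force"])
d=get_image("top");np.savez("t1.npz",**d); overlay(d,[],(230,180,330,280),6,"pics/t1.png")
d=get_image("side"); np.savez("s1.npz",**d);overlay(d,[],(190,150,320,300),4,"pics/s1.png")
```

```text
[ 0.50561218 -0.0064706   0.16932331] [ 3.14120178 -0.00604268 -3.14141491] [-0.77257262  0.77599263 -0.8457248 ]
```

View pics/s1.png

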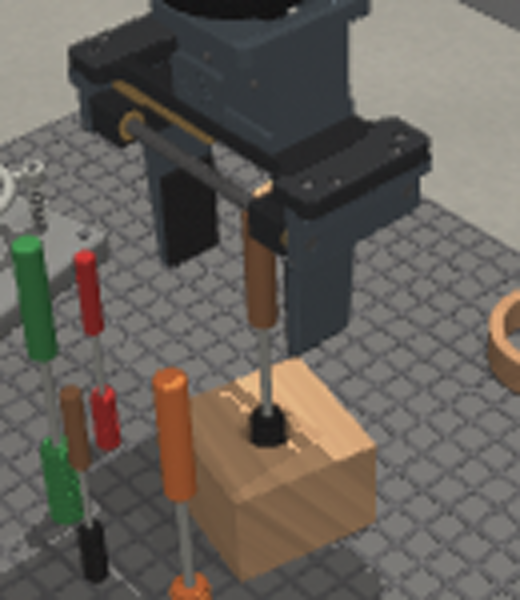

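Request:
{"fn": "drive_tool", "kwargs": {
  "series": [0,0,0,0,0,0,0,0]
}}

```text
clock: 2.45
eef_pos: [0.509, -0.0067, 0.1745]
tcp_rot: [-3.141, 0.002, -3.141]
force: [-0.2, -0.0, 1.1]
width: 0.0914
```

Request:
{"fn": "drive_tool", "kwargs": {
  "series": [0,0,0,0,0,0,0,0]
}}

```text
clock: 2.62
eef_pos: [0.5086, -0.0068, 0.1739]
tcp_rot: [-3.142, 0.002, -3.141]
force: [0.2, 0.3, -0.0]
width: 0.0909
```

Request:
{"fn": "drive_tool", "kwargs": {
  "series": [-0.0015,-0.0045,0,0,-0.0015,-0.0045,0,0,-0.0015,-0.0045,0,0]
}}

```text
clock: 2.87
eef_pos: [0.5097, -0.0115, 0.1731]
tcp_rot: [-3.142, 0.0, 3.141]
force: [0.2, -0.1, 0.2]
width: 0.091
```

Request:
{"fn": "drive_tool", "kwargs": {
  "series": [0,0,0,0,0,0,0,0,0,0,0,0,0,0,0,0,0,0,0,0],
  "grip": 1,
  "force": 25
}}

```text
clock: 3.28
eef_pos: [0.5095, -0.0112, 0.1729]
tcp_rot: [-3.142, -0.0, -3.141]
force: [0.4, -0.3, -0.0]
width: 0.0606
```

Request:
{"fn": "drive_tool", "kwargs": {
  "series": [0,0,0,0,0,0,0,0,0,0,0,0]
}}

```text
clock: 3.53
eef_pos: [0.5096, -0.0113, 0.1729]
tcp_rot: [-3.142, 0.0, -3.141]
force: [-0.2, -0.3, -0.6]
width: 0.0406
```

Request:
{"fn": "drive_tool", "kwargs": {
  "series": [0,0,0,0,0,0,0,0,0,0,0,0,0,0,0,0,0,0,0,0]
}}

```text
clock: 3.95
eef_pos: [0.5095, -0.0113, 0.1729]
tcp_rot: [3.142, -0.0, -3.141]
force: [0.4, 0.4, 0.2]
width: 0.0157
```

Request:
{"fn": "drive_tool", "kwargs": {
  "series": [0,0,0,0,0,0,0,0]
}}

```text
clock: 4.12
eef_pos: [0.5096, -0.0113, 0.1729]
tcp_rot: [3.142, -0.0, -3.141]
force: [0.0, -0.5, 0.1]
width: 0.0157
```

Request:
{"fn": "drive_tool", "kwargs": {
  "series": [0,0,-0.015,0,0,0,-0.04,0,0,0,-0.07,0,0,0,-0.1,0,0,0,-0.12,0]
}}

```text
clock: 4.53
eef_pos: [0.5101, -0.0113, 0.2957]
tcp_rot: [-3.141, 0.002, -3.141]
force: [0.6, 0.6, 0.4]
width: 0.0157
```

Request:
{"fn": "drive_tool", "kwargs": {
  "series": [0,0,-0.015,0,0,0,-0.027,0,0,0,-0.027,0,0,0,-0.027,0,0,0,-0.027,0]
}}

```text
clock: 4.95
eef_pos: [0.5091, -0.0112, 0.3188]
tcp_rot: [3.142, -0.002, -3.141]
force: [0.4, -0.4, -0.6]
width: 0.0157
```

Run:
```python
from rig import r,get_image
from h import *
o=r.get_obs();print(o["eef_pos"],o["tcp_rot"],o["force"])
d=get_image("side"); np.savez("s2.npz",**d);overlay(d,[],(190,130,320,280),4,"pics/s2.png")
d=get_image("top");np.savez("t2.npz",**d); overlay(d,[],(220,150,340,270),5,"pics/t2.png")
```

```text
[ 0.50907531 -0.01122486  0.31875224] [ 3.14151406e+00 -1.50084470e-03 -3.14139913e+00] [ 0.43838193 -0.35985457 -0.56347925]
```

View pics/s2.png

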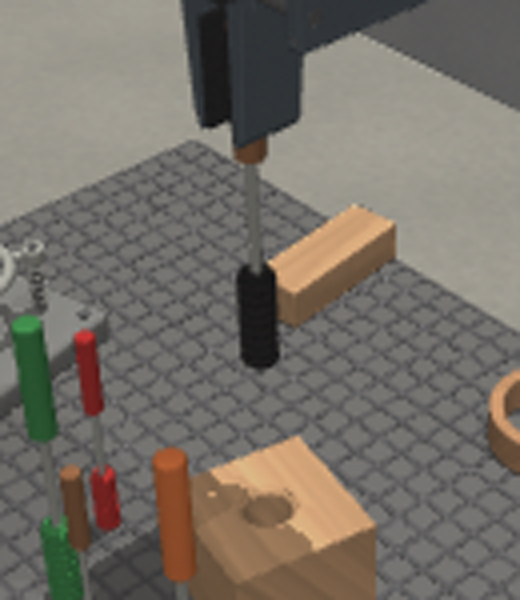

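View pics/t2.png

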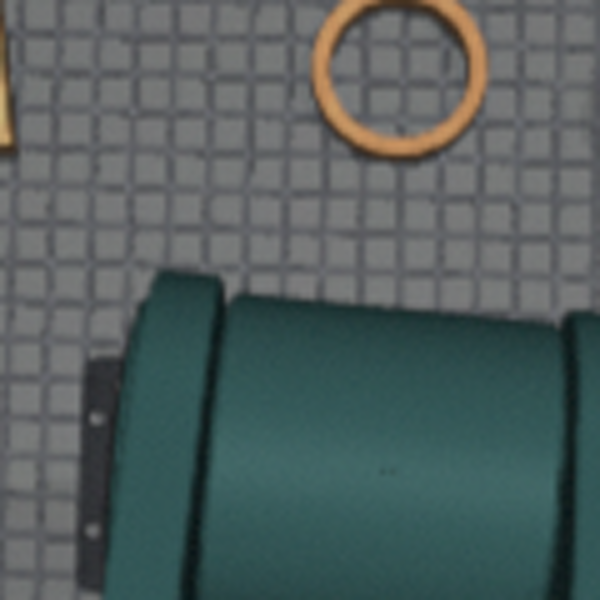

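Run:
```python
from h import *
s=load("s2.npz")
z=.3188-.158
overlay(s,[(circ((.5095,-.0112),z,.0095),(0,255,0)),(circ((.5095,-.0112),z+.055,.0095),(0,255,0)),(circ((.5095,-.0112),z+.118,.008),(0,255,255)),(circ((.510,-.0113),.06,.0135),(255,0,0))],(215,155,295,275),5,"pics/s3.png")
print(pt(s,269,510,190,130,4,.06), pt(s,260,359,190,130,4,z))
```

```text
[ 0.50836237 -0.01494133  0.06      ] [ 0.5096     -0.01203377  0.1608    ]
```

View pics/s3.png

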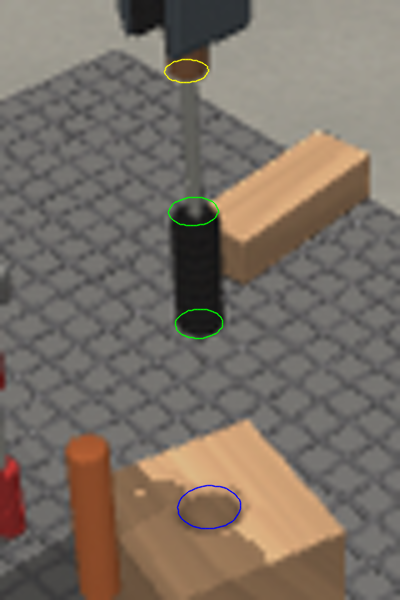

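Request:
{"fn": "drive_tool", "kwargs": {
  "series": [0.001,-0.025,0,0,0.002,-0.065,0,0,0.003,-0.105,0,0,0.004,-0.145,0,0,0.005,-0.185,0,0]
}}

```text
clock: 5.47
eef_pos: [0.504, -0.1979, 0.3191]
tcp_rot: [3.141, -0.001, -3.141]
force: [0.5, 0.3, -0.7]
width: 0.0156
```

Request:
{"fn": "drive_tool", "kwargs": {
  "series": [0,-0.035,0,0,0,-0.055,0,0,0,-0.061,0,0,0,-0.061,0,0,0,-0.061,0,0]
}}

```text
clock: 5.88
eef_pos: [0.5044, -0.2566, 0.3192]
tcp_rot: [3.141, -0.001, 3.141]
force: [-0.3, 0.3, -0.7]
width: 0.0156
```

Request:
{"fn": "drive_tool", "kwargs": {
  "series": [0,0,0,0,0,0,0,0,0,0,0,0]
}}

```text
clock: 6.13
eef_pos: [0.5048, -0.2563, 0.32]
tcp_rot: [-3.142, 0.0, -3.14]
force: [1.3, 0.2, -0.5]
width: 0.0156
```

Run:
```python
from rig import r,get_image
from h import *
o=r.get_obs();p=o["eef_pos"];print(p,o["tcp_rot"],o["force"])
d=get_image("side"); np.savez("s4.npz",**d)
z=p[2]-.158
f=(.504,-.257)
overlay(d,[(circ(p,z,.0095),(0,255,0)),(circ(f,.118,.022),(0,255,255)),(circ(p,.118,.0095),(255,0,0)),(circ(f,.118,.0185),(0,255,255))],(290,220,390,370),4,"pics/s4.png")
```

```text
[ 0.5047745  -0.25626888  0.31998159] [-3.14158349e+00  6.79699716e-05 -3.14008615e+00] [ 1.3483633   0.18449739 -0.53771666]
```

View pics/s4.png

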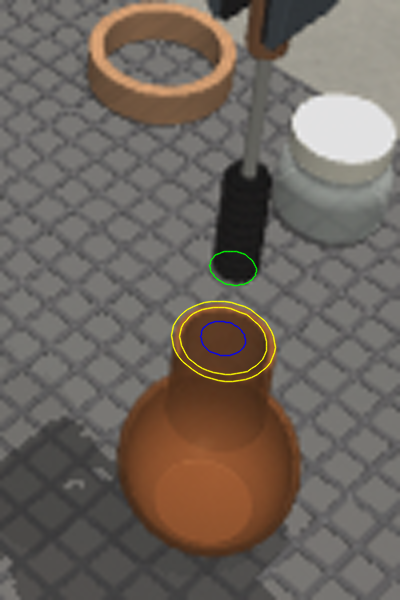

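Request:
{"fn": "drive_tool", "kwargs": {
  "series": [0,0,0.025,0,0,0,0.05,0,0,0,0.075,0,0,0,0.09,0,0,0,0.1,0]
}}

```text
clock: 6.6
eef_pos: [0.504, -0.2564, 0.2181]
tcp_rot: [3.141, -0.002, -3.141]
force: [-0.5, 0.3, -0.8]
width: 0.0157
```

Request:
{"fn": "drive_tool", "kwargs": {
  "series": [0,0,0.015,0,0,0,0.03,0,0,0,0.04,0,0,0,0.047,0,0,0,0.048,0]
}}

```text
clock: 7.02
eef_pos: [0.5044, -0.257, 0.1711]
tcp_rot: [3.141, -0.001, -3.141]
force: [-0.6, 0.6, -1.3]
width: 0.0155
```

Request:
{"fn": "drive_tool", "kwargs": {
  "series": [0,0,0,0,0,0,0,0]
}}

```text
clock: 7.18
eef_pos: [0.505, -0.2574, 0.1727]
tcp_rot: [-3.141, 0.001, -3.141]
force: [0.1, 1.0, -0.0]
width: 0.0154
```

Request:
{"fn": "drive_tool", "kwargs": {
  "series": [0,0,0.003,0,0,0,0.005,0,0,0,0.005,0]
}}

```text
clock: 7.43
eef_pos: [0.5046, -0.2573, 0.1668]
tcp_rot: [-3.142, 0.0, -3.141]
force: [-0.1, -0.1, -0.5]
width: 0.0155
```

Run:
```python
from rig import r,get_image
from h import *
o=r.get_obs();p=o["eef_pos"];print(p,o["tcp_rot"],o["force"])
d=get_image("side"); np.savez("s5.npz",**d)
overlay(d,[],(290,220,390,370),4,"pics/s5.png")
```

```text
[ 0.50456599 -0.25726536  0.16684286] [-3.14156825e+00  2.58154641e-05 -3.14143379e+00] [-0.10511191 -0.13590286 -0.45793956]
```

View pics/s5.png

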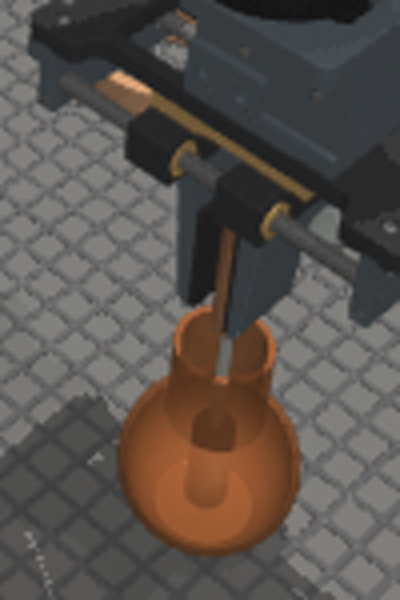

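The brush is inside the flask with its head just above the inner floor (crop about 207,500). Next is the up stroke.

Request:
{"fn": "drive_tool", "kwargs": {
  "series": [0,0,-0.02,0,0,0,-0.04,0,0,0,-0.06,0,0,0,-0.073,0,0,0,-0.078,0]
}}

```text
clock: 7.9
eef_pos: [0.5054, -0.2577, 0.2471]
tcp_rot: [-3.14, 0.002, -3.141]
force: [0.3, -0.6, -0.9]
width: 0.0155
```

Request:
{"fn": "drive_tool", "kwargs": {
  "series": [0,0,0,0,0,0,0,0,0,0,0,0]
}}

```text
clock: 8.15
eef_pos: [0.5041, -0.257, 0.2438]
tcp_rot: [3.141, -0.001, -3.141]
force: [0.6, 0.7, -0.6]
width: 0.0158
```

Request:
{"fn": "drive_tool", "kwargs": {
  "series": [0,0,0.02,0,0,0,0.04,0,0,0,0.06,0,0,0,0.072,0,0,0,0.078,0]
}}

```text
clock: 8.57
eef_pos: [0.5035, -0.2567, 0.1645]
tcp_rot: [3.14, -0.003, -3.141]
force: [0.4, 1.2, -0.6]
width: 0.0153
```

Request:
{"fn": "drive_tool", "kwargs": {
  "series": [0,0,0,0,0,0,0,0,0,0,0,0]
}}

```text
clock: 8.82
eef_pos: [0.5051, -0.2576, 0.1678]
tcp_rot: [-3.141, 0.001, -3.141]
force: [-0.3, -0.1, -0.3]
width: 0.0154
```

Request:
{"fn": "drive_tool", "kwargs": {
  "series": [0,0,-0.02,0,0,0,-0.05,0,0,0,-0.08,0,0,0,-0.11,0,0,0,-0.135,0]
}}

```text
clock: 9.23
eef_pos: [0.505, -0.2575, 0.3053]
tcp_rot: [-3.14, 0.003, -3.141]
force: [0.5, 0.1, 0.0]
width: 0.0156
```

Request:
{"fn": "drive_tool", "kwargs": {
  "series": [0,0,-0.012,0,0,0,-0.017,0,0,0,-0.017,0,0,0,-0.017,0]
}}

```text
clock: 9.57
eef_pos: [0.5042, -0.257, 0.3178]
tcp_rot: [3.141, -0.001, -3.141]
force: [0.1, 0.6, -0.8]
width: 0.0155
```

Run:
```python
from rig import r,get_image
from h import *
o=r.get_obs();p=o["eef_pos"];print(p,o["tcp_rot"],o["force"])
d=get_image("side"); np.savez("s6.npz",**d)
overlay(d,[(circ((.504,-.257),.118,.022),(0,255,255)),(circ(p,p[2]-.158,.0095),(0,255,0))],(290,220,390,370),4,"pics/s6.png")
```

```text
[ 0.50421724 -0.25703215  0.31781786] [ 3.14103170e+00 -9.76583918e-04 -3.14138702e+00] [ 0.14828953  0.59255257 -0.78446004]
```

View pics/s6.png

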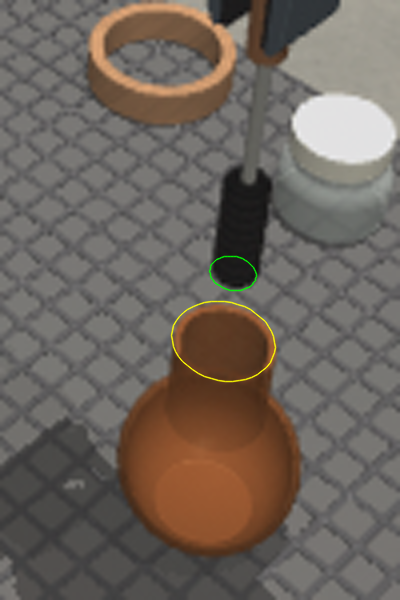

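Flask unmoved, brush out and unslipped (tip at about crop 237,272). Next I move back over the block.

Request:
{"fn": "drive_tool", "kwargs": {
  "series": [-0.001,0.025,0,0,-0.002,0.065,0,0,-0.003,0.105,0,0,-0.004,0.145,0,0,-0.005,0.185,0,0]
}}

```text
clock: 10.03
eef_pos: [0.5087, -0.0705, 0.3174]
tcp_rot: [3.141, -0.002, 3.141]
force: [0.4, -0.4, -1.0]
width: 0.0155
```

Request:
{"fn": "drive_tool", "kwargs": {
  "series": [0,0.035,0,0,0,0.053,0,0,0,0.06,0,0,0,0.06,0,0,0,0.06,0,0]
}}

```text
clock: 10.45
eef_pos: [0.5094, -0.0127, 0.3181]
tcp_rot: [-3.141, -0.001, -3.141]
force: [0.6, -0.4, -0.9]
width: 0.0156
```

Request:
{"fn": "drive_tool", "kwargs": {
  "series": [0,0,0,0,0,0,0,0,0,0,0,0]
}}

```text
clock: 10.7
eef_pos: [0.5096, -0.0132, 0.3188]
tcp_rot: [-3.142, -0.0, 3.14]
force: [0.7, 0.2, 0.4]
width: 0.0157
```

Request:
{"fn": "drive_tool", "kwargs": {
  "series": [0,0.0015,0.025,0,0,0.0015,0.05,0,0,0.0015,0.07,0,0,0.0015,0.082,0,0,0.0015,0.086,0]
}}

```text
clock: 11.12
eef_pos: [0.5088, -0.0111, 0.2312]
tcp_rot: [3.141, -0.003, 3.141]
force: [-0.9, -0.4, -0.8]
width: 0.0154
```

Request:
{"fn": "drive_tool", "kwargs": {
  "series": [0,0,0,0,0,0,0,0]
}}

```text
clock: 11.28
eef_pos: [0.5101, -0.011, 0.2338]
tcp_rot: [-3.142, 0.001, 3.142]
force: [-0.5, 0.1, -0.9]
width: 0.0156
```

Run:
```python
from rig import r,get_image
from h import *
o=r.get_obs();p=o["eef_pos"];print(p,o["tcp_rot"],o["force"])
d=get_image("side"); np.savez("s7.npz",**d)
overlay(d,[(circ((.51,-.0113),.06,.0135),(0,255,255)),(circ(p,p[2]-.158,.0095),(0,255,0))],(215,200,295,290),6,"pics/s7.png")
```

```text
[ 0.51011657 -0.01098822  0.23378662] [-3.14150957e+00  8.42191101e-04  3.14150441e+00] [-0.50132656  0.09674262 -0.86653364]
```

View pics/s7.png

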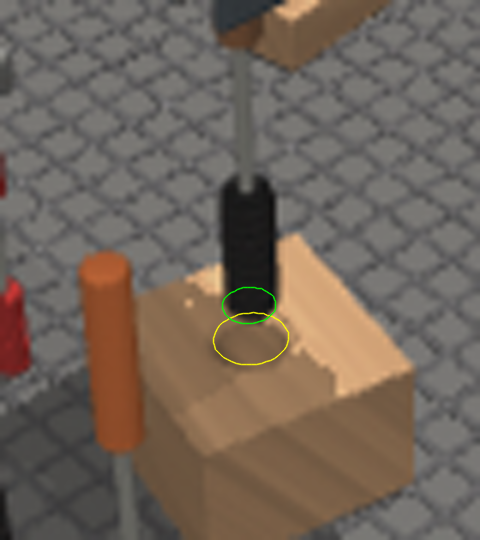

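Request:
{"fn": "drive_tool", "kwargs": {
  "series": [0,0,0.01,0,0,0,0.02,0,0,0,0.03,0,0,0,0.04,0,0,0,0.048,0]
}}

```text
clock: 11.75
eef_pos: [0.5091, -0.0107, 0.1834]
tcp_rot: [3.142, -0.001, -3.141]
force: [-0.1, -0.4, -0.5]
width: 0.0159
```

Request:
{"fn": "drive_tool", "kwargs": {
  "series": [0,0,0.005,0,0,0,0.009,0,0,0,0.011,0,0,0,0.011,0,0,0,0.011,0]
}}

```text
clock: 12.17
eef_pos: [0.5097, -0.0107, 0.1741]
tcp_rot: [-3.142, 0.0, -3.141]
force: [0.0, -0.3, -0.6]
width: 0.0155
```

Request:
{"fn": "drive_tool", "kwargs": {
  "series": [0,0,0,0,0,0,0.001,0,0,0,0.001,0,0,0,0.001,0,0,0,0.001,0],
  "grip": -1
}}

```text
clock: 12.58
eef_pos: [0.5096, -0.0108, 0.173]
tcp_rot: [3.142, 0.0, -3.141]
force: [-0.4, -0.2, 0.2]
width: 0.046
```

Request:
{"fn": "drive_tool", "kwargs": {
  "series": [0,0,0,0,0,0,0,0,0,0,0,0,0,0,0,0,0,0,0,0]
}}

```text
clock: 13.0
eef_pos: [0.5096, -0.0108, 0.1729]
tcp_rot: [-3.142, 0.0, -3.141]
force: [0.1, -0.0, 0.6]
width: 0.0793
```

Run:
```python
from rig import r,get_image
from h import *
o=r.get_obs();p=o["eef_pos"];print(p,o["tcp_rot"],o["force"],o["width"])
d=get_image("side"); np.savez("s8.npz",**d)
overlay(d,[],(200,150,300,290),4,"pics/s8.png")
```

```text
[ 0.50956505 -0.01077509  0.17293732] [-3.14158821e+00  2.09386895e-06 -3.14142761e+00] [ 0.06344464 -0.00700967  0.62529239] 0.07927025249099894
```

View pics/s8.png

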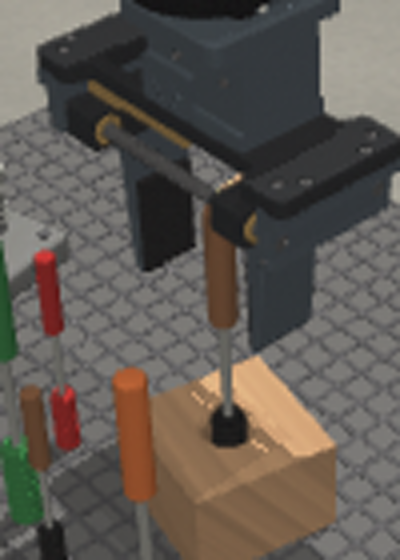

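Request:
{"fn": "drive_tool", "kwargs": {
  "series": [0,0,-0.02,0,0,0,-0.045,0,0,0,-0.07,0,0,0,-0.09,0,0,0,-0.09,0]
}}

```text
clock: 13.47
eef_pos: [0.5114, -0.0109, 0.2669]
tcp_rot: [-3.141, 0.006, -3.141]
force: [0.3, -0.5, 1.1]
width: 0.091
```

Request:
{"fn": "drive_tool", "kwargs": {
  "series": [0.001,-0.025,0,0,0.002,-0.065,0,0,0.003,-0.105,0,0,0.004,-0.145,0,0,0.005,-0.185,0,0]
}}

```text
clock: 13.88
eef_pos: [0.504, -0.1974, 0.2624]
tcp_rot: [3.141, -0.0, -3.141]
force: [0.5, -0.1, -0.1]
width: 0.0908
```

Request:
{"fn": "drive_tool", "kwargs": {
  "series": [0,-0.035,0,0,0,-0.055,0,0,0,-0.061,0,0,0,-0.061,0,0,0,-0.061,0,0]
}}

```text
clock: 14.3
eef_pos: [0.5044, -0.2561, 0.2624]
tcp_rot: [3.141, -0.001, 3.141]
force: [0.9, 0.1, -0.4]
width: 0.0911
```

Run:
```python
from rig import r,get_image
from h import *
o=r.get_obs();p=o["eef_pos"];print(p,o["tcp_rot"],o["force"],o["width"])
d=get_image("side"); np.savez("s9.npz",**d)
overlay(d,[(circ((.504,-.257),.118,.022),(0,255,255))],(210,150,390,360),3,"pics/s9.png")
```

```text
[ 0.50436197 -0.25609652  0.26236538] [ 3.14097891e+00 -7.54282597e-04  3.14144674e+00] [ 0.89808816  0.14275163 -0.35476864] 0.09109335563331045
```

View pics/s9.png

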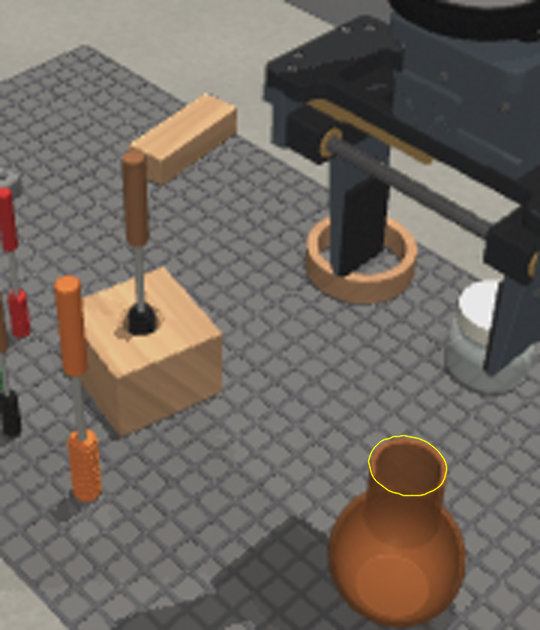

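The brush stands in the block (crop 140,320). I descend over the neck.

Request:
{"fn": "drive_tool", "kwargs": {
  "series": [0,-0.001,0.025,0,0,-0.001,0.055,0,0,-0.001,0.085,0,0,-0.001,0.11,0,0,-0.001,0.13,0]
}}

```text
clock: 14.77
eef_pos: [0.5041, -0.2558, 0.131]
tcp_rot: [3.141, -0.001, -3.14]
force: [0.4, 0.3, -0.6]
width: 0.0914
```

Request:
{"fn": "drive_tool", "kwargs": {
  "series": [0,0,0.015,0,0,0,0.025,0,0,0,0.028,0,0,0,0.028,0,0,0,0.028,0]
}}

```text
clock: 15.18
eef_pos: [0.5051, -0.2576, 0.1057]
tcp_rot: [-3.141, 0.001, -3.141]
force: [0.6, 0.1, -0.8]
width: 0.0907
```

Run:
```python
from rig import r,get_image
from h import *
o=r.get_obs();p=o["eef_pos"];print(p,o["tcp_rot"],o["force"],o["width"])
d=get_image("side"); np.savez("s10.npz",**d)
overlay(d,[(circ((.504,-.257),.118,.022),(0,255,255))],(270,210,410,360),4,"pics/s10.png")
```

```text
[ 0.50512392 -0.25756947  0.10572025] [-3.14118483e+00  7.70837884e-04 -3.14083608e+00] [ 0.63913978  0.05211816 -0.78084537] 0.09069650635765338
```

View pics/s10.png

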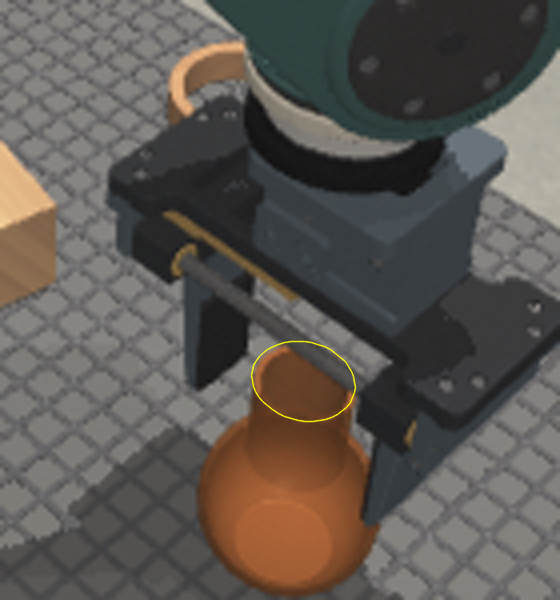

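Request:
{"fn": "drive_tool", "kwargs": {
  "series": [0,0,0,0,0,0,0,0,0,0,0,0,0,0,0,0,0,0,0,0],
  "grip": 1,
  "force": 15
}}

```text
clock: 15.65
eef_pos: [0.5047, -0.2578, 0.1051]
tcp_rot: [-3.141, 0.0, -3.141]
force: [-0.1, 1.0, -0.2]
width: 0.0605
```

Request:
{"fn": "drive_tool", "kwargs": {
  "series": [0,0,0,0,0,0,0,0,0,0,0,0,0,0,0,0,0,0,0,0]
}}

```text
clock: 16.07
eef_pos: [0.5046, -0.2578, 0.1049]
tcp_rot: [-3.142, -0.0, -3.141]
force: [0.1, -0.9, -0.7]
width: 0.0434
```

Request:
{"fn": "drive_tool", "kwargs": {
  "series": [0,0,0,0,0,0,0,0,0,0,0,0],
  "force": 35
}}

```text
clock: 16.32
eef_pos: [0.5046, -0.2578, 0.1049]
tcp_rot: [-3.142, -0.0, -3.141]
force: [0.3, 0.6, 0.5]
width: 0.0428
```

Request:
{"fn": "drive_tool", "kwargs": {
  "series": [0,0,-0.01,0,0,0,-0.03,0,0,0,-0.05,0,0,0,-0.06,0,0,0,-0.06,0]
}}

```text
clock: 16.73
eef_pos: [0.5058, -0.2584, 0.1675]
tcp_rot: [-3.14, 0.003, -3.141]
force: [0.9, -0.5, -2.1]
width: 0.043
```

Run:
```python
from rig import r,get_image
from h import *
o=r.get_obs();p=o["eef_pos"];print(p,o["tcp_rot"],o["force"],o["width"])
d=get_image("side"); np.savez("s11.npz",**d)
z=p[2]-.105
overlay(d,[(circ(p,z+.118,.022),(0,255,255)),(circ(p,z,.0215),(0,255,0))],(270,190,410,340),4,"pics/s11.png")
```

```text
[ 0.50575092 -0.25836544  0.16748866] [-3.13973122  0.00329628 -3.14139807] [ 0.87149536 -0.54199585 -2.07191771] 0.04300829831366032
```

View pics/s11.png

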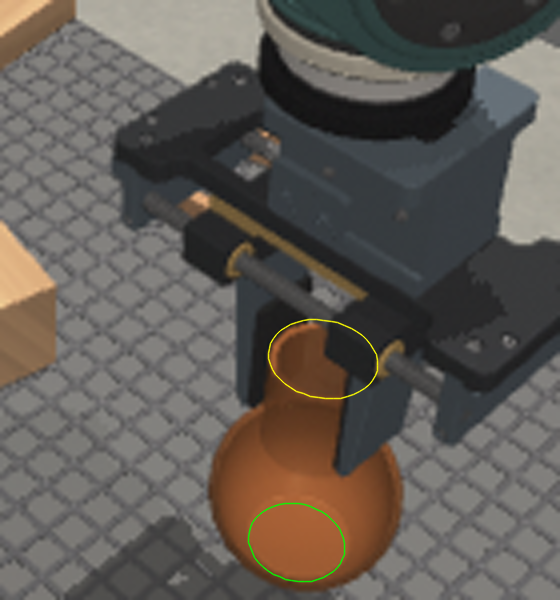

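Request:
{"fn": "drive_tool", "kwargs": {
  "series": [0,0,-0.025,0,0,0,-0.06,0,0,0,-0.095,0,0,0,-0.13,0,0,0,-0.16,0]
}}

```text
clock: 17.2
eef_pos: [0.5043, -0.2576, 0.326]
tcp_rot: [3.141, -0.001, -3.141]
force: [0.9, 0.4, -2.1]
width: 0.0431
```

Request:
{"fn": "drive_tool", "kwargs": {
  "series": [0,0,-0.015,0,0,0,-0.02,0,0,0,-0.02,0]
}}

```text
clock: 17.45
eef_pos: [0.5047, -0.2578, 0.3448]
tcp_rot: [-3.141, 0.0, -3.141]
force: [0.0, 0.5, -2.5]
width: 0.0433
```

Request:
{"fn": "drive_tool", "kwargs": {
  "series": [0.001,0.02,0,0,0.002,0.055,0,0,0.003,0.09,0,0,0.004,0.125,0,0,0.006,0.16,0,0]
}}

```text
clock: 17.87
eef_pos: [0.4975, -0.0962, 0.3423]
tcp_rot: [3.141, -0.003, 3.141]
force: [0.6, 0.4, -2.6]
width: 0.043
```

Request:
{"fn": "drive_tool", "kwargs": {
  "series": [0,0.035,0,0,0,0.07,0,0,0,0.105,0,0,0,0.14,0,0,0,0.175,0,0]
}}

```text
clock: 18.28
eef_pos: [0.4974, 0.0788, 0.3424]
tcp_rot: [-3.141, -0.003, -3.141]
force: [0.1, 0.2, -1.4]
width: 0.0432
```

Request:
{"fn": "drive_tool", "kwargs": {
  "series": [0,0.035,0,0,0,0.07,0,0,0,0.105,0,0,0,0.14,0,0,0,0.17,0,0]
}}

```text
clock: 18.7
eef_pos: [0.4974, 0.2491, 0.3422]
tcp_rot: [-3.14, -0.003, -3.141]
force: [0.9, -0.2, -1.6]
width: 0.043
```

Request:
{"fn": "drive_tool", "kwargs": {
  "series": [0,0.02,0,0,0,0.034,0,0,0,0.042,0,0,0,0.042,0,0,0,0.042,0,0]
}}

```text
clock: 19.12
eef_pos: [0.4983, 0.2886, 0.344]
tcp_rot: [-3.141, -0.001, -3.141]
force: [-1.1, -0.3, -1.8]
width: 0.0431
```

Request:
{"fn": "drive_tool", "kwargs": {
  "series": [0,0,0,0,0,0,0,0]
}}

```text
clock: 19.28
eef_pos: [0.4986, 0.2882, 0.3449]
tcp_rot: [-3.141, -0.0, 3.141]
force: [-0.2, -0.2, -1.7]
width: 0.0431
```

Request:
{"fn": "drive_tool", "kwargs": {
  "series": [0,0.0013,0.025,0,0,0.0013,0.055,0,0,0.0013,0.085,0,0,0.0013,0.115,0,0,0.0013,0.14,0]
}}

```text
clock: 19.7
eef_pos: [0.4982, 0.2895, 0.2033]
tcp_rot: [-3.141, -0.0, 3.141]
force: [0.1, -0.3, -2.3]
width: 0.0428
```

Request:
{"fn": "drive_tool", "kwargs": {
  "series": [0,0,0.015,0,0,0,0.022,0,0,0,0.022,0,0,0,0.022,0]
}}

```text
clock: 20.03
eef_pos: [0.499, 0.2904, 0.1837]
tcp_rot: [3.141, 0.001, 3.141]
force: [0.1, 0.7, -1.0]
width: 0.0433
```

Run:
```python
from rig import r,get_image
from h import *
o=r.get_obs();p=o["eef_pos"];print(p,o["tcp_rot"],o["force"],o["width"])
z=p[2]-.105
d=get_image("side"); np.savez("s12.npz",**d)
G=[(circ(p,z+.118,.022),(0,255,255)),(circ(p,z,.0215),(0,255,0)),(circ((.4987,.2895),.064,.043),(255,0,0)),(circ((.4987,.2895),.064,.035),(255,0,0))]
overlay(d,G,(110,110,250,250),4,"pics/s12.png")
d=get_image("top"); np.savez("t12.npz",**d)
overlay(d,G,(100,180,240,320),4,"pics/t12.png")
```

```text
[0.4989872  0.29036755 0.18368398] [3.14130014e+00 5.67295099e-04 3.14127619e+00] [ 0.1463849   0.72192839 -1.02106574] 0.04332896611327992
```

View pics/s12.png

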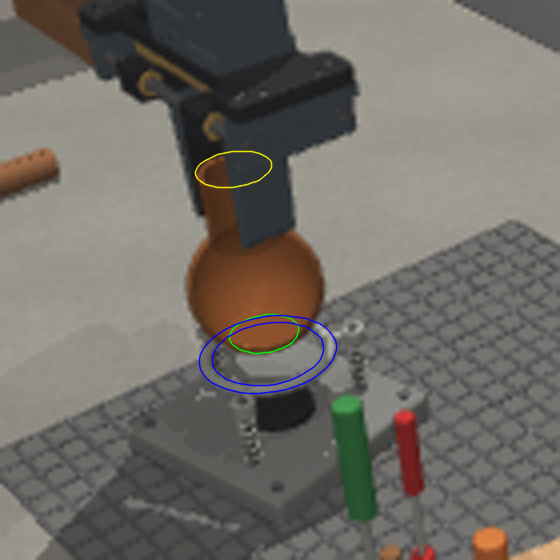

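View pics/t12.png

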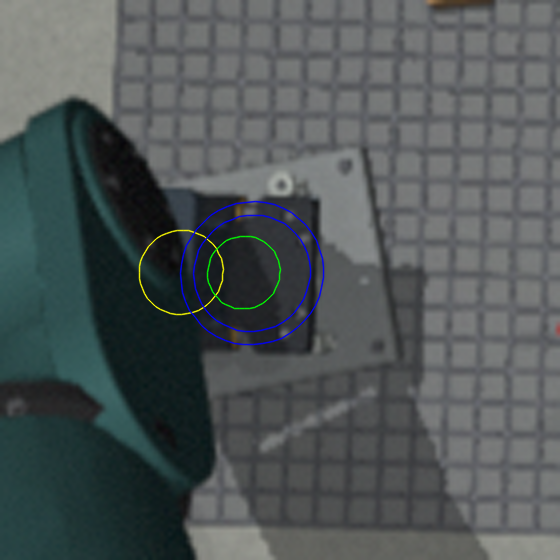

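Request:
{"fn": "drive_tool", "kwargs": {
  "series": [0,-0.0007,0.006,0,0,-0.0007,0.012,0,0,-0.0007,0.018,0,0,-0.0007,0.022,0,0,-0.0007,0.022,0]
}}

```text
clock: 20.55
eef_pos: [0.498, 0.2896, 0.1598]
tcp_rot: [-3.141, -0.001, -3.141]
force: [0.5, -0.1, -2.1]
width: 0.0432
```

Request:
{"fn": "drive_tool", "kwargs": {
  "series": [0,0,0.003,0,0,0,0.006,0,0,0,0.007,0,0,0,0.007,0]
}}

```text
clock: 20.88
eef_pos: [0.4987, 0.29, 0.154]
tcp_rot: [3.141, 0.0, -3.141]
force: [-1.0, 0.5, 2.7]
width: 0.043
```

Request:
{"fn": "drive_tool", "kwargs": {
  "series": [0,0,0.003,0,0,0,0.006,0,0,0,0.009,0,0,0,0.01,0,0,0,0.01,0]
}}

```text
clock: 21.3
eef_pos: [0.4988, 0.29, 0.1439]
tcp_rot: [3.141, 0.0, -3.141]
force: [-0.8, 0.2, 7.8]
width: 0.0428
```

Request:
{"fn": "drive_tool", "kwargs": {
  "series": [0,0,0.002,0,0,0,0.004,0,0,0,0.006,0,0,0,0.006,0,0,0,0.006,0]
}}

```text
clock: 21.72
eef_pos: [0.4988, 0.29, 0.1383]
tcp_rot: [3.141, 0.001, -3.141]
force: [-1.8, -0.8, 10.5]
width: 0.0429
```

Request:
{"fn": "drive_tool", "kwargs": {
  "series": [0,0,0.001,0,0,0,0.002,0,0,0,0.002,0,0,0,0.002,0]
}}

```text
clock: 22.05
eef_pos: [0.4989, 0.29, 0.1364]
tcp_rot: [3.141, 0.001, -3.141]
force: [-1.9, -0.8, 10.7]
width: 0.0427
```

Request:
{"fn": "drive_tool", "kwargs": {
  "series": [0,0,0.001,0,0,0,0.0015,0,0,0,0.0015,0,0,0,0.0015,0]
}}

```text
clock: 22.38
eef_pos: [0.4989, 0.29, 0.1349]
tcp_rot: [3.141, 0.001, -3.141]
force: [-3.1, -1.6, 11.3]
width: 0.0428
```

Request:
{"fn": "drive_tool", "kwargs": {
  "series": [0,0,0.0005,0,0,0,0.001,0,0,0,0.001,0,0,0,0.001,0]
}}

```text
clock: 22.72
eef_pos: [0.499, 0.2901, 0.1344]
tcp_rot: [3.141, 0.001, -3.141]
force: [-5.3, -2.2, 19.1]
width: 0.0433
```

Request:
{"fn": "drive_tool", "kwargs": {
  "series": [0,0,0.0005,0,0,0,0.001,0,0,0,0.001,0,0,0,0.001,0]
}}

```text
clock: 23.05
eef_pos: [0.4993, 0.2903, 0.1342]
tcp_rot: [3.141, 0.001, -3.141]
force: [-8.9, -4.5, 30.8]
width: 0.0429
```

Run:
```python
from rig import r,get_image
from h import *
o=r.get_obs();p=o["eef_pos"];print(p,o["tcp_rot"],o["force"],o["width"],o["wrist_torque"])
d=get_image("side"); np.savez("s13.npz",**d)
k=(.4987,.2895)
G=[(circ(k,.042,.043),(0,255,0))]
overlay(d,G,(130,140,230,240),6,"pics/s13.png")
overlay(d,[],(130,140,230,240),6,"pics/s13b.png")
```

```text
[0.49932776 0.2902885  0.13424926] [ 3.14093027e+00  1.27070530e-03 -3.14138876e+00] [-8.92666291 -4.52367999 30.79658481] 0.04289246385979904 [-8.55014835e-01  1.63729250e+00  1.50200356e-03]
```

View pics/s13.png

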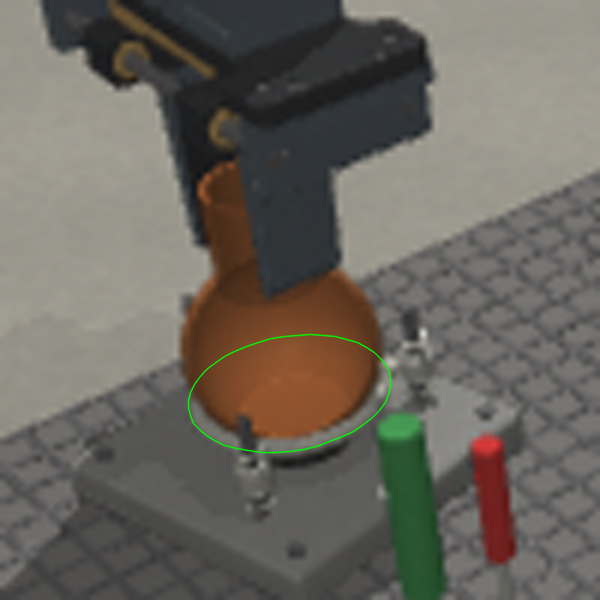

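View pics/s13b.png

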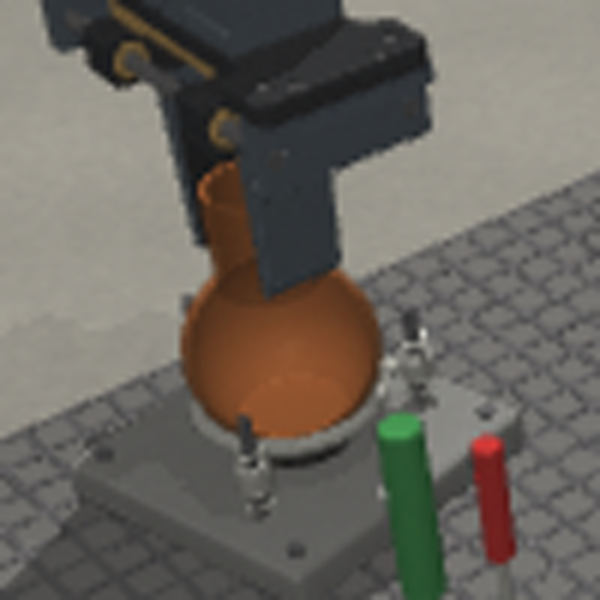

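Request:
{"fn": "drive_tool", "kwargs": {
  "series": [0,0,-0.001,0,0,0,-0.001,0,0,0,-0.001,0,0,0,-0.001,0]
}}

```text
clock: 23.43
eef_pos: [0.499, 0.2902, 0.1344]
tcp_rot: [3.141, 0.001, -3.141]
force: [-4.5, -1.3, 16.5]
width: 0.0428
```

Request:
{"fn": "drive_tool", "kwargs": {
  "series": [0,0,0,0,0,0,0,0,0,0,0,0,0,0,0,0]
}}

```text
clock: 23.77
eef_pos: [0.4991, 0.2902, 0.1344]
tcp_rot: [3.141, 0.001, -3.141]
force: [-4.8, -2.3, 16.9]
width: 0.0429
```

Run:
```python
from rig import r,get_image
from h import *
o=r.get_obs();p=o["eef_pos"];print(p,o["tcp_rot"],o["force"],o["width"])
d=get_image("side"); cv2.imwrite("pics/s14.png",d["color"][:,:,::-1])
d=get_image("top"); cv2.imwrite("pics/t14.png",d["color"][:,:,::-1])
o=r.get_obs();print(o["clock"],o["eef_pos"],o["force"])
```

```text
[0.49906179 0.29015405 0.13437895] [ 3.14103811e+00  9.82463625e-04 -3.14139672e+00] [-4.79652026 -2.27225592 16.93925608] 0.04290320361577814
23.8667 [0.49907484 0.29018296 0.13439107] [-3.91761663 -1.74012563 17.26929338]
```

View pics/s14.png

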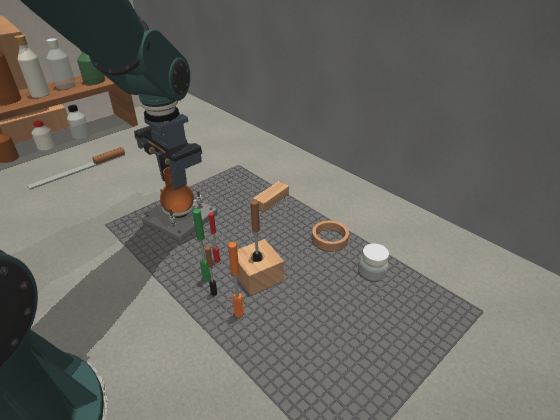

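View pics/t14.png

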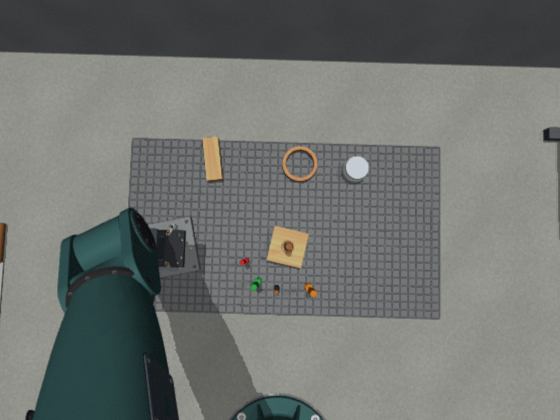

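The brush stands in its block (side 257,255), the flask is seated and pressed in the ring (177,197), and the bystanders are where they were. The readings are steady, so I hand in.

Run:
```python
from rig import r
print(r.job_done()); o=r.get_obs(); print(o["clock"],o["eef_pos"],o["force"],o["width"])
```

```text
the job is handed in; nothing more can be done
None
the job is handed in; nothing more can be done
```

The job is done and handed in at 23.9 s, with the arm still holding the flask pressed down in the ring.

- **Brush:** I took the brown brush from the block and scrubbed the flask. By the tool height, its tip went to about 9 mm above the flask's underside, up to about 86 mm (in the neck), down to about 10 mm again, and out. It then went back in the block, and the final pictures show it standing there.
- **Flask:** I gripped the flask by the neck, carried it over the brush upright and set it in the ring. The push force climbed along the spring line, then rose sharply at about 22 mm of travel, so the ring is at its stop.
- **Last checks:** The reading was steady at about 17 N down, with roughly 5 N of sideways load. In the final pictures the bystanders and the other brushes are where they started.
- **Peak force:** The reading reached 31 N down for a moment when I pressed past the stop, so I backed off 1 mm.
- **Disagreements:** My position estimates from the two cameras differed by 1 to 2 mm for the brush and by up to about 5 mm where I read one off by eye. The clearances allowed for this, and no check failed.

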